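# Rock the dispenser lever to release the red gobstoppers

### The arm

A 7-joint arm with a two-finger parallel gripper is mounted at the origin on the work surface. World frame = base frame: x ahead of the robot, y to its left, z up, the work surface at z = 0. Lengths are in m, angles in rad, forces in N, time in s.
With the tool pointing down it reaches from about 0.425 to 0.95 m from the base axis. Payload 4.7 kg.
Tool frame: the origin (TCP) lies between the finger pads; the fingertips stand 25 mm ahead of it and the grasp point (between the pads) lies 6 mm ahead of it; z points along the fingers, y is the line along which they close (so a half turn about z gives the same grasp; the last joint's range is limited). The gripper opens to 85 mm and grips with 20 to 120 N. Pads are 22 mm wide; open, the fingers measure 114 mm over their backs; the gripper's body (76 mm by 85 mm) begins 54 mm behind the grasp point. The pads swing forward as they close: fully open they stand 13 mm farther back than shut.
Start: joints at [1.243, 0.469, -0.049, 1.532, 0.024, 1.141, -0.082], TCP at [0.199, -0.645, 0.256] pointing down, gripper open.
Joint ranges: [-2.59, 2.59], [-0.33, 1.99], [-1.39, 1.29], [0.1, 2.45], [-1.04, 4.18], [0.21, 1.99], [-2.66, 2.66]. Speed limits (rad/s): [2.57, 2.57, 3.14, 3.14, 3.14, 3.14, 3.14].

### API

Orientations are given as a 3x3 rotation matrix whose columns are the frame's x, y, z axes.
In Python, from rig import * gives the robot as it stands. Calls block until the motion is done:
- movep(position, orientation): joint-space move of the TCP to a pose.
- move_l(position, attitude=None, feed=0.15, until_force=None): straight line of the TCP; attitude=None keeps the orientation; feed is the mean speed in m/s. With until_force (N) it stops when the force on the tool has changed by that much, and returns True; else False.
- move_joints(angles): joint-space move.
- command_gripper(opening, newtons=None): finger opening in m; newtons is the grip in N (None keeps the last); returns when the fingers have stopped.
- sleep(seconds).
- inverse_kinematics(position, orientation): joint angles nearest the present ones, or None.
- sense(): the state.
- camera(name): name is "scene" or "top" or "wrist"; returns (picture, depth): 480x640x3 uint8, red, green, blue; 480x640 float32, m along the optical axis (not along the pixel's ray), 0 where there is no reading.
- camera_params(name): a dict with "K" (3x3 intrinsics, pixels), "position" and "rotation" of the camera in the world; the wrist camera has in their place "tool_from_camera" (4x4, takes a point from camera to tool coordinates, whose origin is the TCP and whose axes are the flange's). Camera axes: x right, y down, z forward; pixel columns grow to the right and rows downward; lengths in m; the calibration is good to about 2 mm. A picture is of the moment at which its call begins: read the wrist's pose just before it. camera_params takes no time and is no camera call.
A pose or a line that the arm cannot do raises Unreachable and nothing moves.
- finish_job(): hands the job in; it is judged then, once.
The state is a dict: "time_s": time; "joint_pos": joint angles; "qd": joint speeds; "joint_efforts": joint torques, N m; "position": TCP position; "tcp_rot": TCP orientation; "wrist_force": force on the tool from outside, world axes, zero at the start; "ft_torque": the same for the moment, N m; "finger_gap": finger opening in m; "gripper_force": force on a finger pad.
Only numpy, scipy, OpenCV 4.12 (cv2) and the standard library are available. Lean on these libraries where they do the work, as an engineer would, in place of code of your own. Each camera call takes 0.05 s, during which the arm holds its last target. There are 200 camera calls.

### The job

Fill the customer's order of red gobstoppers: with the fingertips, press down the pad of the dispenser that holds the red ones so that its far end lifts the gate and all three roll down into that dispenser's tray, then let the lever come back up so that the gate is shut behind them. Touch neither the sweets nor the gate, leave the green dispenser shut, and leave everything else on the counter where it stands.

Things in the scene. Friction and masses are not known exactly. Their poses are not given: they have to be found in the camera images.
- red_dispenser: fixed counter-top dispenser with three red gobstoppers, 375 x 126 mm, 140 mm tall, blue-grey. Origin on the counter under the lever's pivot, x the way the sweets roll, z up. The chute (38 mm wide, y = 0) slopes from x = 0 to the gate at x = 115 mm; then the open tray, inside x = 130 to 225, y = -53 to 53 mm, rim 60 mm up. Base x = -140 to 235 mm.
- red_lever (a joint): rocking lever (brass bar) of the red dispenser, hinged 120 mm above its origin about its y axis. 0 = at rest, gate shut; grows as the pad goes down, stop at 0.32 rad. The gate clears the sweets from about 0.25 rad. A spring returns it: 2 N at the pad to start, 5 N at the stop.
- red_pad_top (a point): press pad of the red dispenser's lever: cream plate 46 x 42 x 8 mm on the lever's end away from the gate, at x = -115, y = -32 mm of the dispenser. The point is the centre of its top face, 134 mm above the counter at rest, about 36 mm lower at the stop; x along the lever, z up out of the face. It tilts with the lever. Rules call it red_lever_c1.
- red_gate_plate (a point): gate of the red dispenser: brass crossbar and hanging steel plate (34 mm wide, 66 mm tall) on the lever's other end, across the chute. The point is the plate's centre. Only the lever should move it. Rules call it red_lever_c2 and _c3.
- red_ball1_center (a point): centre of a red gobstopper, a loose 32 mm ball of about 25 g, waiting in the chute behind the gate (number 1 nearest the gate)
- red_ball2_center (a point): centre of a red gobstopper, a loose 32 mm ball of about 25 g, waiting in the chute behind the gate (number 1 nearest the gate)
- red_ball3_center (a point): centre of a red gobstopper, a loose 32 mm ball of about 25 g, waiting in the chute behind the gate (number 1 nearest the gate)
- green_dispenser: fixed counter-top dispenser with three green gobstoppers, 375 x 126 mm, 140 mm tall, blue-grey. Origin on the counter under the lever's pivot, x the way the sweets roll, z up. The chute (38 mm wide, y = 0) slopes from x = 0 to the gate at x = 115 mm; then the open tray, inside x = 130 to 225, y = -53 to 53 mm, rim 60 mm up. Base x = -140 to 235 mm. Not to be operated.
- green_lever (a joint): rocking lever (brass bar) of the green dispenser, hinged 120 mm above its origin about its y axis. 0 = at rest, gate shut; grows as the pad goes down, stop at 0.32 rad. The gate clears the sweets from about 0.25 rad. A spring returns it: 2 N at the pad to start, 5 N at the stop.
- green_pad_top (a point): press pad of the green dispenser's lever: cream plate 46 x 42 x 8 mm on the lever's end away from the gate, at x = -115, y = -32 mm of the dispenser. The point is the centre of its top face, 134 mm above the counter at rest, about 36 mm lower at the stop; x along the lever, z up out of the face. It tilts with the lever. Rules call it green_lever_c1.
- green_gate_plate (a point): gate of the green dispenser: brass crossbar and hanging steel plate (34 mm wide, 66 mm tall) on the lever's other end, across the chute. The point is the plate's centre. Only the lever should move it. Rules call it green_lever_c2 and _c3.
- green_ball1_center (a point): centre of a green gobstopper, a loose 32 mm ball of about 25 g, waiting in the chute behind the gate (number 1 nearest the gate)
- green_ball2_center (a point): centre of a green gobstopper, a loose 32 mm ball of about 25 g, waiting in the chute behind the gate (number 1 nearest the gate)
- green_ball3_center (a point): centre of a green gobstopper, a loose 32 mm ball of about 25 g, waiting in the chute behind the gate (number 1 nearest the gate)
- cup: small pink cup, 60 mm across, 75 mm tall, empty, loose; origin at the centre of its underside
- jar: amber glass jar with brass lid, 76 mm across, 120 mm tall, loose; origin at the centre of its underside
- tin: gold tin, 66 mm across, 85 mm tall, loose; origin at the centre of its underside
- gift_box: dark red gift box with gold ribbon, 90 x 70 x 50 mm, loose; origin at the centre of its underside
- ribbon_spool: blue ribbon spool lying flat, 60 mm across, 35 mm tall, loose; origin at the centre of its underside
- scoop: aluminium scoop, 70 x 50 x 30 mm bowl with a 90 mm wooden handle towards -x, loose; origin under the bowl's centre
There are look-alikes about, which are no part of the job. Leave any pink or yellow look-alike of the part that bears red_ball3_center alone.

How it is judged:
By the outcome, as a careful person would: the job done as asked, in the order asked, and still so for the second after the job is handed in, with the robot touching nothing.
It also fails if it takes over 32 s, if anything falls off the work surface, if the arm or the gripper's body presses on something with over 40 N, if the wrist force passes 120 N, or if a joint passes its speed limit or range.

## Working session

There is one attempt and no reset: what is moved stays moved. The work goes in short steps, each a Python script; the robot and the scene stay as the last script left them, time stands still between calls to the robot, and variables do not carry over. Pictures are saved under pics/ and viewed, at most 10 in all, crops included, and the job is handed in when it is done.

```bash
mkdir -p pics; python3 - <<'E'
from rig import *
import cv2,numpy as np
for n in("top","scene"):
    p,d=camera(n); cv2.imwrite(f"pics/{n}.png",p[:,:,::-1]); np.savez(f"{n}.npz",p=p,d=d)
    print(n,camera_params(n))
print(sense()["time_s"])
E
```

```text
top {'K': array([[520.61978397,   0.        , 316.05020454],
       [  0.        , 520.61978397, 241.37520326],
       [  0.        ,   0.        ,   1.        ]]), 'position': array([ 4.43193012e-01, -1.21795727e-03,  1.47011317e+00]), 'rotation': array([[ 0.00635094, -0.99647531,  0.08364582],
       [-0.99982098, -0.00781859, -0.01723009],
       [ 0.01782335, -0.08352142, -0.99634658]])}
scene {'K': array([[531.04931772,   0.        , 318.3968676 ],
       [  0.        , 531.04931772, 237.4531988 ],
       [  0.        ,   0.        ,   1.        ]]), 'position': array([0.97388441, 0.67275769, 1.04521373]), 'rotation': array([[-0.8689638 ,  0.37829403, -0.31905413],
       [ 0.49486325,  0.66880279, -0.55480914],
       [ 0.00350331, -0.63999723, -0.76836923]])}
0.1
```

View pics/top.png

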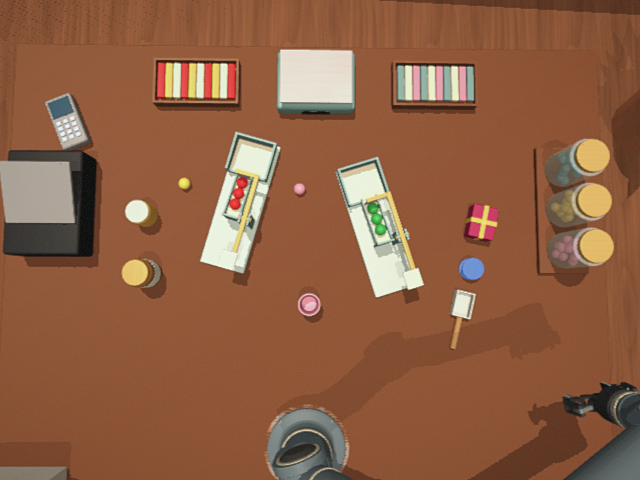

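View pics/scene.png

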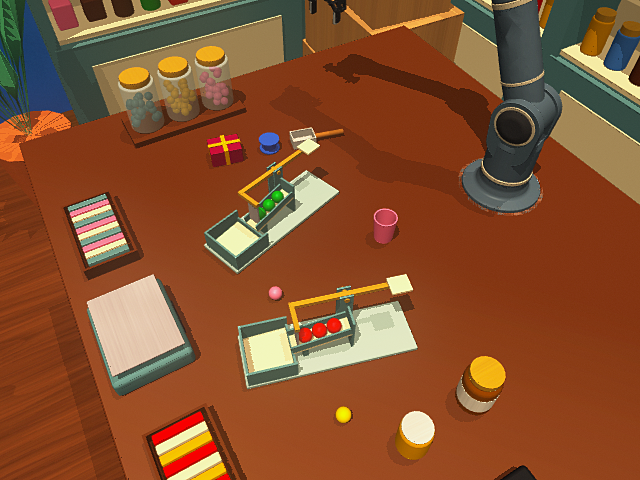

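The top view shows the red dispenser on the left: three red balls near (238,193), pad about (229,258), tray up at (254,155). The green one is on the right, with its pad at (413,280). The lone pink (299,188) and yellow (184,184) balls are look-alikes lying on the counter. The red dispenser is the one whose chute holds three red balls.

```bash
python3 - <<'E'
from rig import *
import cv2,numpy as np
for n,box,bb in(("top",(205,230,250,280),(190,120,290,285)),("scene",(375,265,425,305),(230,260,430,400))):
    z=np.load(n+".npz");p,d=z["p"],z["d"];c=camera_params(n)
    v,u=np.mgrid[:480,:640]
    r=np.stack([(u-c["K"][0,2])/c["K"][0,0],(v-c["K"][1,2])/c["K"][1,1],np.ones(u.shape)],-1)
    W=(r*d[...,None])@c["rotation"].T+c["position"]
    m=np.zeros(u.shape,bool);m[box[1]:box[3],box[0]:box[2]]=1
    q=m&(W[...,2]>.12)&(W[...,2]<.15)
    hsv=cv2.cvtColor(p,cv2.COLOR_RGB2HSV); q&=(hsv[...,1]<90)&(d>0)
    print(n,q.sum(),W[q].mean(0),np.median(W[q],0),cv2.minAreaRect(W[q][:,:2].astype(np.float32)*1000))
    # ball centroid / brass bar direction
    m[:]=0;m[bb[1]:bb[3],bb[0]:bb[2]]=1
    red=m&(hsv[...,1]>180)&((hsv[...,0]<4)|(hsv[...,0]>176))&(hsv[...,2]>150)
    print("red",red.sum(),W[red].mean(0), cv2.fitLine(W[red][:,:2].astype(np.float32),2,0,.01,.01).ravel())
    b=m&(hsv[...,0]>17)&(hsv[...,0]<28)&(hsv[...,1]>150)&(W[...,2]>.09)
    print("brass",b.sum(),cv2.fitLine(W[b][:,:2].astype(np.float32),12,0,.003,.01).ravel() if b.sum() else 0)
    g=m&(W[...,2]>.003)&(d>0)&(W[...,2]<.2)&(hsv[...,1]<110)
    print("base",cv2.minAreaRect(W[g][:,:2].astype(np.float32)*1000))
    k=p[box[1]-20:box[3]+10,box[0]-30:box[2]+60] if n!="top" else p[120:285,180:300]
    cv2.imwrite(f"pics/{n}_crop.png",cv2.resize(k,None,fx=4 if n!="top" else 3.5,fy=4 if n!="top" else 3.5)[:,:,::-1])
E
```

```text
top 310 [0.50999624 0.20039092 0.13352762] [0.50840488 0.2007803  0.1337748 ] ((536.5828857421875, 195.08316040039062), (43.38404846191406, 106.1292495727539), 76.80177307128906)
red 237 [0.68726527 0.18460869 0.08828168] [0.9985483  0.05386305 0.6872653  0.18460868]Traceback (most recent call last):
  File "<stdin>", line 17, in <module>
cv2.error: OpenCV(4.12.0) /io/opencv/modules/imgproc/src/linefit.cpp:361: error: (-5:Bad argument) Unknown distance type in function 'fitLine2D'
```

```bash
python3 - <<'E'
from rig import *
import cv2,numpy as np
for n,box,bb in(("top",(205,230,250,280),(190,120,290,285)),("scene",(375,265,425,305),(230,260,430,400))):
    z=np.load(n+".npz");p,d=z["p"],z["d"];c=camera_params(n)
    v,u=np.mgrid[:480,:640]
    r=np.stack([(u-c["K"][0,2])/c["K"][0,0],(v-c["K"][1,2])/c["K"][1,1],np.ones(u.shape)],-1)
    W=(r*d[...,None])@c["rotation"].T+c["position"]
    hsv=cv2.cvtColor(p,cv2.COLOR_RGB2HSV)
    m=np.zeros(u.shape,bool);m[box[1]:box[3],box[0]:box[2]]=1
    q=(m&(W[...,2]>.12)&(W[...,2]<.15)&(hsv[...,1]<70)&(d>0)).astype(np.uint8)
    q=cv2.morphologyEx(q,cv2.MORPH_OPEN,np.ones((5,5)))>0
    print(n,q.sum(),W[q].mean(0),cv2.minAreaRect(W[q][:,:2].astype(np.float32)*1000))
    m[:]=0;m[bb[1]:bb[3],bb[0]:bb[2]]=1
    b=m&(hsv[...,0]>17)&(hsv[...,0]<28)&(hsv[...,1]>150)&(W[...,2]>.1)
    print("brass",b.sum(),cv2.fitLine(W[b][:,:2].astype(np.float32),cv2.DIST_HUBER,0,.003,.01).ravel(),cv2.minAreaRect(W[b][:,:2].astype(np.float32)*1000))
    g=m&(W[...,2]>.003)&(d>0)&(W[...,2]<.2)&(hsv[...,1]<110)
    print("base",cv2.minAreaRect(W[g][:,:2].astype(np.float32)*1000))
    if n=="top":cv2.imwrite("pics/top_crop.png",cv2.resize(p[120:285,180:300],None,fx=3.5,fy=3.5)[:,:,::-1])
print(sense()["tcp_rot"])
E
```

```text
top 274 [0.50746637 0.20104806 0.1339802 ] ((507.4788818359375, 202.31729125976562), (43.165287017822266, 45.673946380615234), 75.38968658447266)
brass 1 [ 0.41646248 -0.9091529   0.6104044   0.14732558] ((610.4043579101562, 147.32557678222656), (0.0, 0.0), 0.0)
base ((678.4253540039062, 191.476318359375), (139.98907470703125, 387.1789245605469), 74.7472152709961)
scene 312 [0.51034649 0.20593779 0.13313893] ((509.64422607421875, 205.96910095214844), (40.91477584838867, 44.70962905883789), 73.82491302490234)
brass 633 [ 0.97056293 -0.24084759  0.6262227   0.1653604 ] ((819.9019165039062, 365.5801086425781), (658.873046875, 195.34791564941406), 46.86177062988281)
base ((647.841064453125, 94.4429931640625), (328.5373229980469, 374.25543212890625), 74.60472869873047)
[[ 9.55700104e-01  2.94341558e-01 -5.98723233e-04]
 [ 2.94342158e-01 -9.55698613e-01  1.68987764e-03]
 [-7.47977443e-05 -1.79124573e-03 -9.99998393e-01]]
```

View pics/top_crop.png

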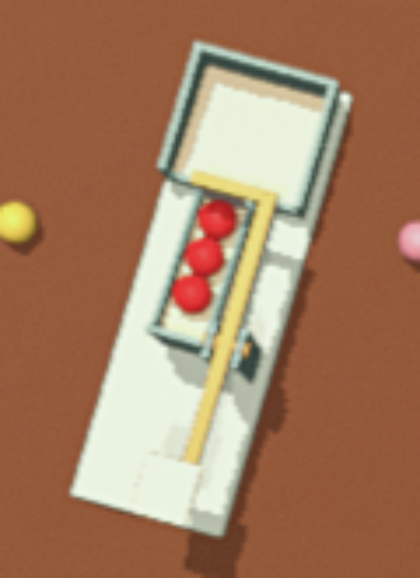

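The crop confirms it: three red balls in the chute behind the brass gate bar, and the pad at the lower end of the lever. The pad centre is about (0.509, 0.203, 0.134) and the dispenser's yaw is about -15°. Next I shut the fingers, hover over the pad and check with the wrist camera.

```bash
python3 - <<'E'
from rig import *
import cv2,numpy as np
a=np.radians(-15);x=np.array([np.cos(a),np.sin(a),0]);z=np.array([0,0,-1.]);R=np.stack([x,np.cross(z,x),z],1)
command_gripper(0.0)
movep([.507,.203,.30],R)
s=sense();p,d=camera("wrist");c=camera_params("wrist")
cv2.imwrite("pics/wrist.png",p[:,:,::-1])
v,u=np.mgrid[:480,:640];K=c["K"]
P=np.stack([(u-K[0,2])/K[0,0]*d,(v-K[1,2])/K[1,1]*d,d,np.ones(u.shape)],-1)@c["tool_from_camera"].T
W=P[...,:3]@np.array(s["tcp_rot"]).T+s["position"]
hsv=cv2.cvtColor(p,cv2.COLOR_RGB2HSV)
q=((W[...,2]>.12)&(W[...,2]<.145)&(hsv[...,1]<70)&(d>0)&(np.hypot(W[...,0]-.509,W[...,1]-.203)<.045)).astype(np.uint8)
q=cv2.morphologyEx(q,cv2.MORPH_OPEN,np.ones((9,9)))>0
print(s["time_s"],s["position"],s["finger_gap"],q.sum())
if q.sum(): print(W[q].mean(0),cv2.minAreaRect(W[q][:,:2].astype(np.float32)*1000))
E
```

```text
4.025 [0.50741051 0.20225629 0.29981689] -4.6414909763926106e-05 2715
[0.50908406 0.20770161 0.13350583] ((508.3044128417969, 208.05587768554688), (41.145225524902344, 44.9711799621582), 74.47225952148438)
```

View pics/wrist.png

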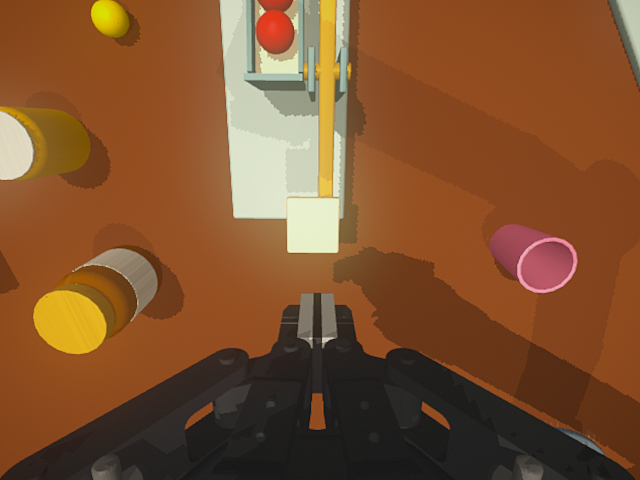

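The wrist view shows the pad at pixel (312,225), clear of the jar and cup. It agrees with the earlier estimate, so I take (0.508, 0.206). Now I press.

```bash
python3 - <<'E'
from rig import *
import cv2,numpy as np
move_l([.508,.206,.172],feed=.15)
print("hit",move_l([.508,.206,.120],feed=.04,until_force=8))
s=sense();print(s["time_s"],s["position"],s["wrist_force"])
sleep(2)
s=sense();print(s["time_s"],s["position"],s["wrist_force"])
p,d=camera("top")
cv2.imwrite("pics/press.png",cv2.resize(p[110:300,170:320],None,fx=3,fy=3)[:,:,::-1])
E
```

```text
hit True
6.1917 [0.50921817 0.20577469 0.12410673] [-1.07770693 -1.77578824  8.16545232]
8.1917 [0.50920526 0.20569717 0.12412339] [-2.16962887 -0.71326821  7.15367895]
```

View pics/press.png

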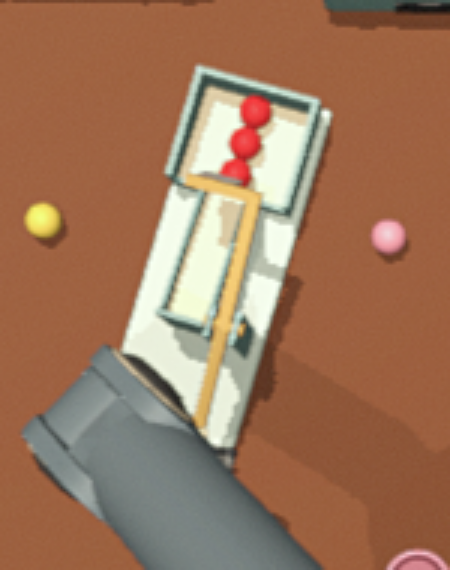

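Pressed to the stop, all three reds have rolled into the tray, at crop pixels (255,111), (245,143) and (236,172). The third sits close to the gate, so I measure it before letting the lever up.

```bash
cat > b.py <<'E'
from rig import *
import cv2,numpy as np
a=np.radians(-15);x=np.array([np.cos(a),np.sin(a)]);y=np.array([-x[1],x[0]])
O=np.array([.508,.206])+.115*x+.032*y
def balls(n,box):
    p,d=camera(n);c=camera_params(n);K=c["K"];v,u=np.mgrid[:480,:640]
    h=cv2.cvtColor(p,cv2.COLOR_RGB2HSV)
    W=np.stack([(u-K[0,2])/K[0,0]*d,(v-K[1,2])/K[1,1]*d,d],-1)@c["rotation"].T+c["position"]
    q=(W[...,0]-O[0])*x[0]+(W[...,1]-O[1])*x[1]; r=(W[...,0]-O[0])*y[0]+(W[...,1]-O[1])*y[1]
    m=(h[...,1]>180)&((h[...,0]<4)|(h[...,0]>176))&(h[...,2]>120)&(q>-.05)&(q<.26)&(abs(r)<.08)
    print(n,sense()["time_s"],"x",np.percentile(q[m],[0,2,50,98,100]).round(3),"y",np.percentile(r[m],[2,50,98]).round(3),"z",np.percentile(W[m][:,2],[2,50,98]).round(3),m.sum())
    return p
E
python3 - <<'E'
from b import *
balls("top",0);p=balls("scene",0)
cv2.imwrite("pics/press2.png",cv2.resize(p[260:400,220:430],None,fx=3.5,fy=3.5)[:,:,::-1])
E
```

```text
top 8.2917 x [0.138 0.143 0.183 0.221 0.223] y [-0.018 -0.008  0.005] z [0.035 0.045 0.054] 175
scene 8.3417 x [0.133 0.137 0.181 0.223 0.226] y [-0.012  0.003  0.014] z [0.031 0.044 0.053] 501
```

View pics/press2.png

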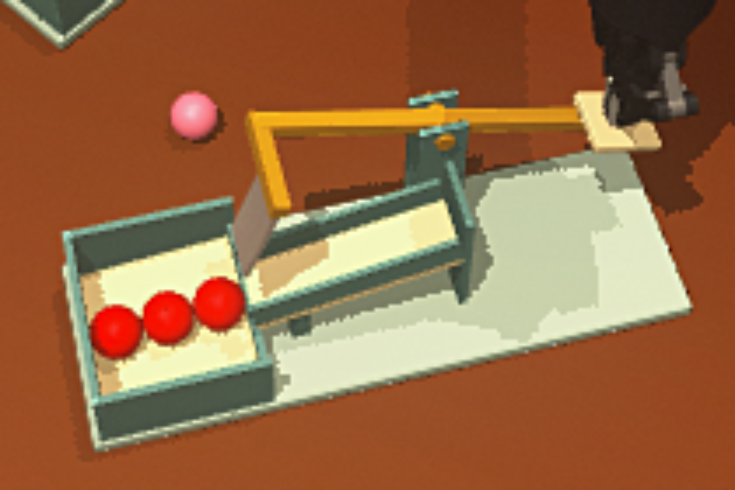

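The three reds are in the tray, with the rearmost edge at x≈0.13 against the gate at 0.115, and the chute is empty. I let the lever up gently.

```bash
python3 - <<'E'
from b import *
s=sense()["position"]
move_l([s[0],s[1],.165],feed=.05)
move_l([s[0],s[1],.26],feed=.15)
sleep(.5)
balls("top",0);p=balls("scene",0)
cv2.imwrite("pics/end.png",p[:,:,::-1]);s=sense();print(s["time_s"],s["wrist_force"])
E
```

```text
top 10.65 x [0.138 0.139 0.179 0.221 0.223] y [-0.018 -0.008  0.005] z [0.034 0.045 0.054] 192
scene 10.7 x [0.133 0.137 0.18  0.223 0.226] y [-0.012  0.003  0.013] z [0.031 0.043 0.052] 497
10.7 [-0.32649764  1.48103744 -1.09009918]
```

View pics/end.png

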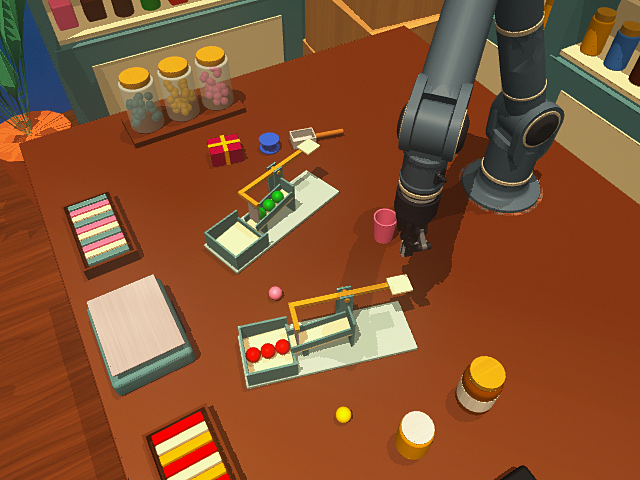

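The lever is back at rest with its pad at (400,285), as at the start. The gate is shut, the reds are in the tray at (268,350), and the green dispenser and everything else are unmoved.

```bash
python3 -c "
from rig import *
print(finish_job())"
```

```text
the job is handed in; nothing more can be done
None
```

The order is filled and the job is handed in: all three red gobstoppers are in the red dispenser's tray, its gate is shut behind them, and in the last camera view the green dispenser and everything else stood where they were.

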